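# Restock the screw-jar shelf, full jars behind, empties in front

### The job

Clear the wooden block off the low shelf and lay it flat on the bench, then put all the screw jars on the shelf: they look alike, so lift each one to feel whether it is full (heavy) or empty (light). Stand the full jars in the back row and the empties in the front row, each upright and centred on a black pad, one jar to a pad, filling each row from the upright end plate without a gap. Leave the relay and the grease tin where they are.

Things in the scene. Friction and masses are not known exactly. Their poses are not given: they have to be found in the camera images.
- jar_1: round lidded screw jar, all six alike to the eye: 55 mm across, 68 mm tall (the lid, the top 12 mm, is 51 mm across), standing upright on the bench; either full of screws (about 0.45 kg, 0.38 to 0.52) or empty (about 0.08 kg, 0.06 to 0.10), which only its weight tells; origin at the centre of its underside, z up along its axis. Not every jar is present in every run
- jar_2: round lidded screw jar, all six alike to the eye: 55 mm across, 68 mm tall (the lid, the top 12 mm, is 51 mm across), standing upright on the bench; either full of screws (about 0.45 kg, 0.38 to 0.52) or empty (about 0.08 kg, 0.06 to 0.10), which only its weight tells; origin at the centre of its underside, z up along its axis. Not every jar is present in every run
- jar_3: round lidded screw jar, all six alike to the eye: 55 mm across, 68 mm tall (the lid, the top 12 mm, is 51 mm across), standing upright on the bench; either full of screws (about 0.45 kg, 0.38 to 0.52) or empty (about 0.08 kg, 0.06 to 0.10), which only its weight tells; origin at the centre of its underside, z up along its axis. Not every jar is present in every run
- jar_4: round lidded screw jar, all six alike to the eye: 55 mm across, 68 mm tall (the lid, the top 12 mm, is 51 mm across), standing upright on the bench; either full of screws (about 0.45 kg, 0.38 to 0.52) or empty (about 0.08 kg, 0.06 to 0.10), which only its weight tells; origin at the centre of its underside, z up along its axis. Not every jar is present in every run
- jar_5: round lidded screw jar, all six alike to the eye: 55 mm across, 68 mm tall (the lid, the top 12 mm, is 51 mm across), standing upright on the bench; either full of screws (about 0.45 kg, 0.38 to 0.52) or empty (about 0.08 kg, 0.06 to 0.10), which only its weight tells; origin at the centre of its underside, z up along its axis. Not every jar is present in every run
- jar_6: round lidded screw jar, all six alike to the eye: 55 mm across, 68 mm tall (the lid, the top 12 mm, is 51 mm across), standing upright on the bench; either full of screws (about 0.45 kg, 0.38 to 0.52) or empty (about 0.08 kg, 0.06 to 0.10), which only its weight tells; origin at the centre of its underside, z up along its axis. Not every jar is present in every run
- rack: low shelf fixed to the bench, board top 30 mm up; origin on the bench below the middle of its six pads; +x to its back, +y along the rows to the dark end plate (42 mm above the board). Board from x = -122 to +98 mm, y = -138 (open end) to +119 mm (plate); back lip 10 mm high, front open. Flush round pads: rows at x = +50 (back) and -50 mm (front), at y = +70, 0, -70 mm
- back_1 (a point): centre of the first (next to the upright end plate) of the three round black pads (66 mm across) of the back row, on the top of the board of the shelf
- back_2 (a point): centre of the middle of the three round black pads (66 mm across) of the back row, on the top of the board of the shelf
- back_3 (a point): centre of the last (at the open end) of the three round black pads (66 mm across) of the back row, on the top of the board of the shelf
- front_1 (a point): centre of the first (next to the upright end plate) of the three round black pads (66 mm across) of the front row, on the top of the board of the shelf
- front_2 (a point): centre of the middle of the three round black pads (66 mm across) of the front row, on the top of the board of the shelf
- front_3 (a point): centre of the last (at the open end) of the three round black pads (66 mm across) of the front row, on the top of the board of the shelf
- wood_block: bare wooden block lying flat on the shelf at the start, 40 mm (its x) by 110 mm (its y) by 28 mm high, 0.12 kg; origin at the centre of its underside
- relay_block: cream square-sided plug-in relay standing on the bench among the jars, 36 by 36 mm, 54 mm high; origin at the centre of its underside; not part of the job
- grease_tin: low round white tin with lid standing on the bench among the jars, 62 mm across, 36 mm high; origin at the centre of its underside; not part of the job

How it is judged:
At the end, for the whole second after the job is handed in: Each jar stands upright and at rest on the shelf, within 12 mm of a pad's centre: full ones (over 2.2 N on the shelf) in the back row, empties in the front row; each row is filled from the end plate, no pad skipped; the block lies flat and at rest on the bench top ((((horizontal distance between jar_1 and back_1 below 0.012 m or horizontal distance between jar_1 and back_2 below 0.012 m or horizontal distance between jar_1 and back_3 below 0.012 m) and contact force between jar_1 and rack above 2.2 N) or ((horizontal distance between jar_1 and front_1 below 0.012 m or horizontal distance between jar_1 and front_2 below 0.012 m or horizontal distance between jar_1 and front_3 below 0.012 m) and contact force between jar_1 and rack below 2.2 N)) and (((horizontal distance between jar_2 and back_1 below 0.012 m or horizontal distance between jar_2 and back_2 below 0.012 m or horizontal distance between jar_2 and back_3 below 0.012 m) and contact force between jar_2 and rack above 2.2 N) or ((horizontal distance between jar_2 and front_1 below 0.012 m or horizontal distance between jar_2 and front_2 below 0.012 m or horizontal distance between jar_2 and front_3 below 0.012 m) and contact force between jar_2 and rack below 2.2 N)) and (((horizontal distance between jar_3 and back_1 below 0.012 m or horizontal distance between jar_3 and back_2 below 0.012 m or horizontal distance between jar_3 and back_3 below 0.012 m) and contact force between jar_3 and rack above 2.2 N) or ((horizontal distance between jar_3 and front_1 below 0.012 m or horizontal distance between jar_3 and front_2 below 0.012 m or horizontal distance between jar_3 and front_3 below 0.012 m) and contact force between jar_3 and rack below 2.2 N)) and (((horizontal distance between jar_4 and back_1 below 0.012 m or horizontal distance between jar_4 and back_2 below 0.012 m or horizontal distance between jar_4 and back_3 below 0.012 m) and contact force between jar_4 and rack above 2.2 N) or ((horizontal distance between jar_4 and front_1 below 0.012 m or horizontal distance between jar_4 and front_2 below 0.012 m or horizontal distance between jar_4 and front_3 below 0.012 m) and contact force between jar_4 and rack below 2.2 N)) and (((horizontal distance between jar_5 and back_1 below 0.012 m or horizontal distance between jar_5 and back_2 below 0.012 m or horizontal distance between jar_5 and back_3 below 0.012 m) and contact force between jar_5 and rack above 2.2 N) or ((horizontal distance between jar_5 and front_1 below 0.012 m or horizontal distance between jar_5 and front_2 below 0.012 m or horizontal distance between jar_5 and front_3 below 0.012 m) and contact force between jar_5 and rack below 2.2 N)) and (((horizontal distance between jar_6 and back_1 below 0.012 m or horizontal distance between jar_6 and back_2 below 0.012 m or horizontal distance between jar_6 and back_3 below 0.012 m) and contact force between jar_6 and rack above 2.2 N) or ((horizontal distance between jar_6 and front_1 below 0.012 m or horizontal distance between jar_6 and front_2 below 0.012 m or horizontal distance between jar_6 and front_3 below 0.012 m) and contact force between jar_6 and rack below 2.2 N)) and horizontal distance between any of jar_1, jar_2, jar_3, jar_4, jar_5, jar_6 and back_1 below 0.012 m and (not (horizontal distance between any of jar_1, jar_2, jar_3, jar_4, jar_5, jar_6 and back_3 below 0.012 m) or horizontal distance between any of jar_1, jar_2, jar_3, jar_4, jar_5, jar_6 and back_2 below 0.012 m) and horizontal distance between any of jar_1, jar_2, jar_3, jar_4, jar_5, jar_6 and front_1 below 0.012 m and (not (horizontal distance between any of jar_1, jar_2, jar_3, jar_4, jar_5, jar_6 and front_3 below 0.012 m) or horizontal distance between any of jar_1, jar_2, jar_3, jar_4, jar_5, jar_6 and front_2 below 0.012 m) and height (world z) of jar_1 between 0.025 and 0.036 m and angle between each of jar_1, jar_2, jar_3, jar_4, jar_5, jar_6, wood_block's own z axis and vertical below 0.1 rad and linear speed of each of jar_1, jar_2, jar_3, jar_4, jar_5, jar_6, wood_block below 0.02 m/s and height (world z) of jar_2 between 0.025 and 0.036 m and height (world z) of jar_3 between 0.025 and 0.036 m and height (world z) of jar_4 between 0.025 and 0.036 m and height (world z) of jar_5 between 0.025 and 0.036 m and height (world z) of jar_6 between 0.025 and 0.036 m and height (world z) of wood_block below 0.006 m); the robot touches nothing.
It fails at once if the relay is pushed more than 50 mm from where it lay (distance of relay_block from where it was at the start of the episode above 0.05 m).
It fails at once if the grease tin is pushed more than 50 mm from where it lay (distance of grease_tin from where it was at the start of the episode above 0.05 m).
Of jar_1, jar_2, jar_3, jar_4, jar_5, jar_6 only 4 to 6 are there at a start; the rules pass over those that are not, and their reading is None.
At some moment in a run one of jar_1, jar_2, jar_3, jar_4, jar_5, jar_6 may be knocked a few centimetres aside while the robot is not near it.
It also fails if it takes over 210 s, if anything falls off the work surface, if the arm or the gripper's body presses on something with over 40 N, if the wrist force passes 120 N, or if a joint passes its speed limit or range.

### The arm

A 6-joint arm with a two-finger parallel gripper is mounted at the origin on a cart in front of the work surface, level with it; the furniture and walls round the work are solid. World frame = base frame: x ahead of the robot, y to its left, z up, the work surface at z = 0. Lengths are in m, angles in rad, forces in N, time in s.
With the tool pointing down it reaches from about 0.35 to 0.725 m from the base axis. Payload 6 kg.
Tool frame: the origin (TCP) lies on the centre line of the jaws, within the pads' length; the fingertips stand 11 mm ahead of it and the grasp point (between the pads) lies 8 mm behind it; z points along the fingers, y is the line along which they close (so a half turn about z gives the same grasp; the last joint's range is limited). The gripper opens to 85 mm and grips with 20 to 120 N. Pads are 22 mm wide; open, the fingers measure 114 mm over their backs; the gripper's body (76 mm by 85 mm) begins 54 mm behind the grasp point. The pads swing forward as they close: fully open they stand 13 mm farther back than shut.
Start: joints at [1.525, 0.04, 0.085, 0, -1.615, -0.334], TCP at [0.222, 0.557, 0.242] pointing down, gripper open.
Joint ranges: [-2.56, 2.56], [-1.29, 2.01], [-1.08, 1.49], [-3.29, 1.98], [-2.81, -0.18], [-2.99, 2.99]. Speed limits (rad/s): [2.57, 2.57, 3.01, 3.14, 3.14, 3.14].

### API

Orientations are given as [roll, pitch, yaw] about the fixed x, y, z axes, in that order (R = Rz(yaw) Ry(pitch) Rx(roll)).
In Python, from cell import status, viewer, workorder gives the robot as it stands.
- The arm moves only by the tool play_rows, never from a script. Its argument "targets" is a list of rows, each a list of 7 numbers: the shift along the world's x, y, z in m, then the turn, a rotation vector about the world's x, y, z in degrees, then the finger opening in m, from 0 to 0.0854. In form: [[dx, dy, dz, wx, wy, wz, gripper], ...]. A call has 1 to 5 rows; each row shifts and turns the commanded pose from where the row before left it; what a row does not reach is not made up. A row lasts 1/12 s, in which the tool goes at most 41.7 mm and 7.16 degrees, less where a joint would pass 70% of its speed; a pose out of reach is approached as far as the arm can. A call with a gripper value outside its range is refused whole. The fingers move at their own pace and stop on an object; "newtons" is the grip in N (left out, the last holds). Time passes only in rows, so rows that do not move let the fingers close. It gives the time, the measured TCP pose, the force, the opening and the grip force at its end, in the units of the state.
- status.read_state(): the state, without advancing time (a new reading comes with each control period).
- viewer.grab_frame(name): name is "side" or "top"; returns (picture, depth): 420x560x3 uint8, blue, green, red; 420x560 float32, m along the optical axis (not along the pixel's ray), 0 where there is no reading.
- viewer.calibration(name): a dict with "fx", "fy", "cx", "cy" (pixels), "R" (3x3) and "t" (3): a world point X has camera coordinates R X + t. Camera axes: x right, y down, z forward; pixel columns grow to the right and rows downward; lengths in m; the calibration is good to about 2 mm. A picture is of the moment at which its call begins. calibration takes no time and is no camera call.
- workorder.hand_in(): hands the job in; it is judged then, once.
The state is a dict: "t": time; "qpos": joint angles; "dq": joint speeds; "tau": joint torques, N m; "tcp_pos": TCP position; "eef_rot": TCP orientation; "force": force on the tool from outside, world axes, zero at the start; "wrist_torque": the same for the moment, N m; "opening": opening from 0.0 (shut) to 1.0 (fully open); "gripper_force": force on a finger pad.
Only numpy, scipy, OpenCV 4.12 (cv2) and the standard library are available. Lean on these libraries where they do the work, as an engineer would, in place of code of your own. Each camera call takes 0.05 s, during which the arm holds its last target. There are 200 camera calls.

## Working session

There is one attempt and no reset: what is moved stays moved. The work goes in short steps, Python scripts to look and compute and a tool call to move; the robot and the scene stay as the last step left them, time stands still between calls to the robot, and variables do not carry over. Pictures are saved under pics/ and viewed, at most 14 in all, crops included, and the job is handed in when it is done.

Besides the shell and the picture viewer there is one more tool, called by a JSON object that holds its "api" and its "payload", one argument or row to a line. play_rows: Moves the arm, as the interface text tells. Its arguments: {"type":"object","properties":{"targets":{"type":"array"},"newtons":{"type":"number"}},"required":["targets"]}

```bash
mkdir -p pics; ls
python3 - <<'E'
from cell import status,viewer,workorder
import cv2,json
print(status.read_state())
for n in("top","side"):
    p,d=viewer.grab_frame(n); cv2.imwrite(f"pics/{n}0.png",p); 
    c=viewer.calibration(n); print(n,c)
E
```

```text
pics
{'t': 0.0, 'qpos': array([ 1.52469753e+00,  4.08325303e-02,  8.38321988e-02, -4.61367618e-04,
       -1.61550691e+00, -3.33701939e-01]), 'dq': array([ 9.13460484e-05, -4.42834255e-04,  1.54417584e-03,  4.21234423e-04,
       -1.07229421e-04,  7.17790273e-04]), 'tau': array([-5.66711878e-04, -3.68192911e+01,  3.47423565e+01,  6.93246827e+00,
       -5.22265647e-03,  8.07894764e-06]), 'tcp_pos': array([0.22224898, 0.55699403, 0.24127933]), 'eef_rot': array([ 3.13982514e+00, -1.24882926e-04, -3.79780401e-01]), 'force': array([-0.11477363,  0.15233139,  0.54276227]), 'wrist_torque': array([ 0.01220013,  0.03624032, -0.03548651]), 'gripper_force': 0.0, 'opening': 1.0003816743803295}
top {'fx': 467.16634974133393, 'fy': 467.16634974133393, 'cx': 280.0891049708454, 'cy': 213.92908710092357, 'R': array([[ 0.01142697, -0.99964409, -0.02410634],
       [-0.98928069, -0.00779211, -0.14581841],
       [ 0.14557867,  0.0255142 , -0.98901763]]), 't': array([0.1148268 , 0.49193804, 1.16083411])}
side {'fx': 476.9411781573213, 'fy': 476.9411781573213, 'cx': 284.0672175401625, 'cy': 209.41212497836517, 'R': array([[-0.93281071, -0.36016848,  0.01195145],
       [-0.16611526,  0.40032247, -0.90119234],
       [ 0.31979665, -0.84262719, -0.43325457]]), 't': array([0.47799378, 0.08116631, 1.40249318])}
```

View pics/top0.png

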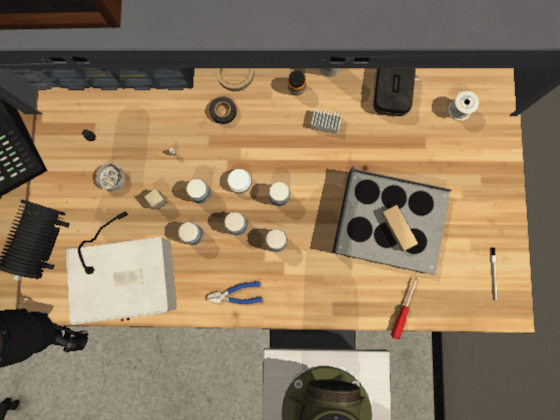

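View pics/side0.png

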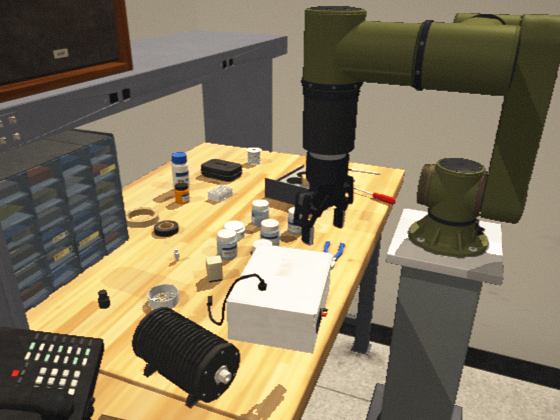

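The top view shows five jar lids at about (198,189), (279,192), (189,233), (235,223) and (276,240). The tin is at (238,180) and the relay at (155,199). The rack is at (392,220), its end plate on the left, with the block lying over the front and back pads around (400,228). The side view confirms that the tin is the low one at (234,230).

```bash
cat > h.py <<'E'
from cell import status,viewer
import cv2,numpy as np
def cast(n,uv,z):
    c=viewer.calibration(n);R,t=c["R"],c["t"]
    uv=np.atleast_2d(uv).astype(float)
    d=np.c_[(uv[:,0]-c["cx"])/c["fx"],(uv[:,1]-c["cy"])/c["fy"],np.ones(len(uv))]@R
    o=-R.T@t
    return o+d*((z-o[2])/d[:,2])[:,None]
def proj(n,P):
    c=viewer.calibration(n);q=np.atleast_2d(P)@c["R"].T+c["t"]
    return q[:,:2]/q[:,2:]*[c["fx"],c["fy"]]+[c["cx"],c["cy"]]
def height(n,d):
    "world xyz for each pixel from depth"
    c=viewer.calibration(n);v,u=np.mgrid[:420,:560]
    q=np.stack([(u-c["cx"])/c["fx"]*d,(v-c["cy"])/c["fy"]*d,d],-1)
    return (q-c["t"])@c["R"]
def blobs(m,lo,hi):
    k,l,s,c=cv2.connectedComponentsWithStats(m.astype(np.uint8))
    return [(c[i],s[i]) for i in range(1,k) if lo<=s[i,4]<=hi], l
E
python3 - <<'E'
from h import *
p=cv2.imread("pics/top0.png")
_,d=viewer.grab_frame("top"); W=height("top",d)
Z=W[...,2]
roi=np.zeros((420,560),bool); roi[150:265,130:300]=1
hsv=cv2.cvtColor(p,cv2.COLOR_BGR2HSV)
# lids by height
for nm,m,z in(("jar",roi&(Z>.058)&(Z<.08)&(d>0),.068),("mid",roi&(Z>.03)&(Z<.042)&(d>0),.036),("rel",roi&(Z>.047)&(Z<.058),.054)):
    b,_=blobs(m,60,2000)
    for c,s in b: print(nm,c.round(1),s,cast("top",c,z).round(3), np.median(Z[m&(abs(np.mgrid[:420,:560][1]-c[0])<8)&(abs(np.mgrid[:420,:560][0]-c[1])<8)]).round(4))
r=np.zeros_like(roi); r[160:280,330:455]=1
m=r&(hsv[...,2]<60)
m=cv2.erode(m.astype(np.uint8),np.ones((3,3)))
b,_=blobs(m,40,900)
for c,s in b: print("pad",c.round(1),s,cast("top",c,.03).round(4))
m=r&(Z>.05)&(Z<.066)
b,l=blobs(m,200,2000)
for c,s in b:
    print("block",c.round(1),s,cast("top",c,.058).round(4))
    ys,xs=np.nonzero(l==l[int(c[1]),int(c[0])]); P=cast("top",np.c_[xs,ys],.058)[:,:2].astype(np.float32)
    print(cv2.minAreaRect(P))
for v in (190,): print(p[192,367],p[200,385],Z[240,350:440:10].round(3))
E
```

```text
jar [196.5 188.1] [187 179  20  20 308] [[0.551 0.331 0.068]] 0.0688
jar [278.9 191. ] [270 182  19  19 302] [[0.545 0.122 0.068]] 0.0687
jar [234.6 221.1] [225 212  20  20 311] [[0.467 0.232 0.068]] 0.0688
jar [188.5 231.5] [179 222  20  20 312] [[0.44  0.347 0.068]] 0.0687
jar [275.9 238.5] [266 229  20  20 308] [[0.425 0.129 0.068]] 0.0686
mid [238.5 179.1] [228 169  22  21 355] [[0.582 0.229 0.036]] 0.0363
rel [154.1 197.3] [145 188  19  19 198] [[0.529 0.442 0.054]] 0.0541
pad [366.6 191.4] [356 181  22  22 375] [[ 0.5526 -0.1036  0.03  ]]
pad [393.3 196.3] [383 187  22  20 338] [[ 0.5401 -0.172   0.03  ]]
pad [420.4 202.7] [410 192  22  22 376] [[ 0.5238 -0.2409  0.03  ]]
pad [359.1 229. ] [348 218  23  23 389] [[ 0.4546 -0.0828  0.03  ]]
pad [384.3 235.9] [375 224  21  23 292] [[ 0.4373 -0.1466  0.03  ]]
pad [418.6 241.9] [409 230  17  23 157] [[ 0.4229 -0.2329  0.03  ]]
block [400.1 227. ] [383 205  35  45 726] [[ 0.4573 -0.1808  0.058 ]]
((0.45719778537750244, -0.17988787591457367), (0.10856753587722778, 0.043080877512693405), 27.389442443847656)
[24 25 29] [22 22 24] [0.033 0.031 0.034 0.031 0.032 0.059 0.059 0.033 0.03 ]
```

{"api": "play_rows", "payload": {
  "targets": [
    [0.0115,-0.0365,0,0,0,-6.5,0.085],
    [0.0115,-0.0365,0,0,0,-6.5,0.085],
    [0.0115,-0.0365,0,0,0,-6.5,0.085],
    [0.0115,-0.0365,0,0,0,-6.5,0.085],
    [0.0115,-0.0365,0,0,0,-6.5,0.085]
  ],
  "newtons": 50
}}

```text
t: 0.57
tcp_pos: [0.2801, 0.3729, 0.2419]
eef_rot: [3.141, -0.0, -0.952]
force: [0.9, -0.8, 0.1]
opening: 0.992
gripper_force: 0.0
```

{"api": "play_rows", "payload": {
  "targets": [
    [0.0115,-0.0365,0,0,0,-6.5,0.085],
    [0.0115,-0.0365,0,0,0,-6.5,0.085],
    [0.0115,-0.0365,0,0,0,-6.5,0.085],
    [0.0115,-0.0365,0,0,0,-6.5,0.085],
    [0.0115,-0.0365,0,0,0,-6.5,0.085]
  ]
}}

```text
t: 0.98
tcp_pos: [0.3373, 0.1905, 0.2423]
eef_rot: [-3.141, 0.001, -1.519]
force: [2.2, 0.1, 1.4]
opening: 0.991
gripper_force: 0.0
```

{"api": "play_rows", "payload": {
  "targets": [
    [0.0115,-0.0365,0,0,0,-6.5,0.085],
    [0.0115,-0.0365,0,0,0,-6.5,0.085],
    [0.0115,-0.0365,0,0,0,-6.5,0.085],
    [0.0115,-0.0365,0,0,0,-6.5,0.085],
    [0.0115,-0.0365,0,0,0,-6.5,0.085]
  ]
}}

```text
t: 1.4
tcp_pos: [0.3948, 0.0079, 0.2424]
eef_rot: [-3.141, 0.001, -2.087]
force: [2.1, 1.2, 1.3]
opening: 0.993
gripper_force: 0.0
```

{"api": "play_rows", "payload": {
  "targets": [
    [0.0115,-0.0365,0,0,0,-6.5,0.085],
    [0.0115,-0.0365,0,0,0,-6.5,0.085],
    [0.0115,-0.0365,0,0,0,-6.5,0.085],
    [0.0115,-0.0365,0,0,0,-6.5,0.085],
    [0,0,0,0,0,0,0.085]
  ]
}}

```text
t: 1.82
tcp_pos: [0.4408, -0.1415, 0.2409]
eef_rot: [3.141, -0.003, -2.548]
force: [-0.9, 1.9, -1.0]
opening: 1.003
gripper_force: 0.0
```

{"api": "play_rows", "payload": {
  "targets": [
    [0.016,-0.0385,0,0,0,-6.6,0.085],
    [0,0,-0.04,0,0,0,0.085],
    [0,0,-0.04,0,0,0,0.085],
    [0,0,-0.04,0,0,0,0.085],
    [0,0,-0.035,0,0,0,0.085]
  ]
}}

```text
t: 2.23
tcp_pos: [0.4559, -0.1748, 0.0842]
eef_rot: [3.14, -0.001, -2.651]
force: [0.8, 0.1, 0.6]
opening: 0.996
gripper_force: 0.0
```

{"api": "play_rows", "payload": {
  "targets": [
    [0,0,-0.025,0,0,0,0.085],
    [0,0,-0.016,0,0,0,0.085],
    [0,0,0,0,0,0,0.03],
    [0,0,0,0,0,0,0.03],
    [0,0,0,0,0,0,0.03]
  ]
}}

```text
t: 2.65
tcp_pos: [0.4578, -0.1749, 0.0479]
eef_rot: [-3.14, 0.001, -2.65]
force: [0.5, -0.4, 0.5]
opening: 0.599
gripper_force: 0.0
```

{"api": "play_rows", "payload": {
  "targets": [
    [0,0,0,0,0,0,0.03],
    [0,0,0,0,0,0,0.03],
    [0,0,0,0,0,0,0.03]
  ]
}}

```text
t: 2.9
tcp_pos: [0.4584, -0.1749, 0.0486]
eef_rot: [-3.139, 0.003, -2.65]
force: [0.1, 0.8, 6.6]
opening: 0.454
gripper_force: 52.9
```

{"api": "play_rows", "payload": {
  "targets": [
    [0,0,0.03,0,0,0,0.03],
    [0,0,0.03,0,0,0,0.03],
    [0.01,-0.035,0.02,0,0,0,0.03],
    [0.011,-0.036,0,0,0,0,0.03],
    [0.011,-0.036,0,0,0,0,0.03]
  ]
}}

```text
t: 3.32
tcp_pos: [0.4905, -0.2828, 0.129]
eef_rot: [-3.139, 0.004, -2.649]
force: [1.3, 1.8, -0.8]
opening: 0.449
gripper_force: 52.1
```

{"api": "play_rows", "payload": {
  "targets": [
    [0.011,-0.036,0,0,0,0,0.03],
    [0.011,-0.036,0,0,0,0,0.03],
    [0.01,-0.036,0,0,0,0,0.03],
    [0,0,0,0,0,0,0.03],
    [0,0,-0.03,0,0,0,0.03]
  ]
}}

```text
t: 3.73
tcp_pos: [0.5231, -0.3935, 0.1011]
eef_rot: [-3.134, 0.003, -2.653]
force: [0.9, -0.4, -0.2]
opening: 0.452
gripper_force: 52.1
```

{"api": "play_rows", "payload": {
  "targets": [
    [0,0,0,0,0,0,0.03],
    [0,0,0,0,0,0,0.03],
    [0,0,0,0,0,0,0.03]
  ]
}}

```text
t: 3.98
tcp_pos: [0.5211, -0.3897, 0.0975]
eef_rot: [-3.141, -0.0, -2.65]
force: [0.1, -0.1, -0.8]
opening: 0.457
gripper_force: 52.0
```

Run:
```python
from h import *
p,d=viewer.grab_frame("top"); q,_=viewer.grab_frame("side")
cv2.imwrite("pics/b1.png",np.hstack([p[130:330,290:560],cv2.resize(q[100:300,200:470],None,fx=1,fy=1)]))
print(status.read_state())
```

```text
{'t': 4.0833, 'qpos': array([-3.34846460e-01,  2.00994371e-01, -2.66156002e-03,  6.05217278e-04,
       -1.36439659e+00, -7.44136365e-01]), 'dq': array([-0.00031846, -0.00266103, -0.00129729, -0.00296396,  0.00526033,
       -0.00135267]), 'tau': array([-1.19184391e-01, -4.40247881e+01,  3.40981615e+01,  6.91892982e+00,
       -2.06939795e-02, -6.23355372e-04]), 'tcp_pos': array([ 0.52166952, -0.38978018,  0.09854599]), 'eef_rot': array([-3.13917267e+00,  1.42241031e-03, -2.64965421e+00]), 'force': array([ 0.89886855,  0.85315482, -1.62141242]), 'wrist_torque': array([ 0.00359664, -0.00992454,  0.00145403]), 'gripper_force': 51.95865869522095, 'opening': 0.46039724612003696}
```

View pics/b1.png

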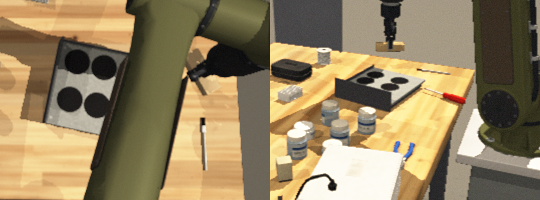

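The two crops show the block held level over the free bench to the right of the rack. All pads are clear of it, so I'll set it down.

{"api": "play_rows", "payload": {
  "targets": [
    [0,0,-0.03,0,0,0,0.03],
    [0,0,-0.03,0,0,0,0.03],
    [0,0,-0.018,0,0,0,0.03],
    [0,0,0,0,0,0,0.03],
    [0,0,0,0,0,0,0.03]
  ]
}}

```text
t: 4.5
tcp_pos: [0.5216, -0.3896, 0.0196]
eef_rot: [-3.14, 0.001, -2.65]
force: [0.0, -0.0, -0.9]
opening: 0.455
gripper_force: 56.0
```

{"api": "play_rows", "payload": {
  "targets": [
    [0,0,-0.001,0,0,0,0.07],
    [0,0,0,0,0,0,0.07],
    [0,0,0,0,0,0,0.07],
    [0,0,0,0,0,0,0.07]
  ]
}}

```text
t: 4.83
tcp_pos: [0.5212, -0.3899, 0.018]
eef_rot: [-3.141, 0.001, -2.65]
force: [0.5, 0.1, -0.3]
opening: 0.823
gripper_force: 0.0
```

{"api": "play_rows", "payload": {
  "targets": [
    [0,0,0.03,0,0,0,0.08],
    [0,0,0.04,0,0,3.5,0.085],
    [0,0,0.04,0,0,3.5,0.085],
    [0,0,0.04,0,0,3.5,0.085],
    [0,0,0,0,0,3.5,0.085]
  ]
}}

```text
t: 5.25
tcp_pos: [0.5234, -0.3923, 0.179]
eef_rot: [-3.126, 0.003, -2.403]
force: [-0.0, -1.2, 3.3]
opening: 0.992
gripper_force: 0.0
```

```bash
cat > jars.py <<'E'
from h import *
import sys
def look(tag=None):
    p,d=viewer.grab_frame("top"); Z=height("top",d)[...,2]
    if tag: cv2.imwrite(f"pics/{tag}.png",p)
    roi=np.zeros((420,560),bool); roi[140:275,130:320]=1
    for nm,a,b,z in(("jar",.058,.08,.068),("tin",.03,.042,.036),("rel",.047,.0575,.054)):
        for c,s in blobs(roi&(Z>a)&(Z<b)&(d>0),100,600)[0]: print(nm,s[4],cast("top",c,z)[0,:2].round(4))
    r=np.zeros_like(roi); r[160:280,330:460]=1
    for c,s in blobs(r&(Z>.09)&(Z<.106)&(d>0),100,600)[0]: print("shelf jar",s[4],cast("top",c,.098)[0,:2].round(4))
    s=status.read_state(); print("t",s["t"],"tcp",s["tcp_pos"].round(4),"rpy",s["eef_rot"].round(3),"F",s["force"].round(2))
    return p,d,Z
if __name__=="__main__": look(*sys.argv[1:])
E
python3 - <<'E'
from jars import *
p,d,Z=look()
b,_=blobs((Z>.018)&(Z<.036)&(np.mgrid[:420,:560][1]>440),100,1500)
for c,s in b: print("blk",s,cast("top",c,.028), np.median(Z[int(c[1])-4:int(c[1])+4,int(c[0])-4:int(c[0])+4]))
E
```

```text
jar 304 [0.5507 0.3313]
jar 298 [0.5449 0.1223]
jar 311 [0.4673 0.2323]
jar 314 [0.4401 0.3472]
jar 309 [0.4247 0.1285]
tin 359 [0.5821 0.229 ]
rel 191 [0.5285 0.4417]
t 5.3 tcp [ 0.5228 -0.3912  0.1746] rpy [-3.131e+00  3.000e-03 -2.399e+00] F [ 0.32 -0.2  -0.87]
blk [536 200  20 220 848] [[ 0.25623315 -0.53998858  0.028     ]] 0.023646401683462437
```

{"api": "play_rows", "payload": {
  "targets": [
    [-0.007,0.037,0,0,0,2.6,0.085],
    [-0.007,0.037,0,0,0,2.6,0.085],
    [-0.007,0.037,0,0,0,2.6,0.085],
    [-0.007,0.037,0,0,0,2.6,0.085],
    [-0.007,0.037,0,0,0,2.6,0.085]
  ]
}}

```text
t: 5.72
tcp_pos: [0.485, -0.2033, 0.1666]
eef_rot: [3.141, -0.0, -2.179]
force: [0.6, 1.2, -0.1]
opening: 0.989
gripper_force: 0.0
```

{"api": "play_rows", "payload": {
  "targets": [
    [-0.007,0.037,0,0,0,2.6,0.085],
    [-0.007,0.037,0,0,0,2.6,0.085],
    [-0.007,0.037,0,0,0,2.6,0.085],
    [-0.007,0.037,0,0,0,2.6,0.085],
    [-0.007,0.037,0,0,0,2.6,0.085]
  ]
}}

```text
t: 6.13
tcp_pos: [0.45, -0.0183, 0.1671]
eef_rot: [3.142, 0.0, -1.951]
force: [1.1, 0.8, 0.1]
opening: 0.994
gripper_force: 0.0
```

{"api": "play_rows", "payload": {
  "targets": [
    [-0.007,0.037,0,0,0,2.6,0.085],
    [-0.007,0.037,0,0,0,2.6,0.085],
    [-0.007,0.037,0,0,0,2.6,0.085],
    [-0.006,0.037,0,0,0,2.6,0.085],
    [0,0,0,0,0,0,0.085]
  ]
}}

```text
t: 6.55
tcp_pos: [0.4225, 0.1329, 0.1668]
eef_rot: [3.141, 0.001, -1.764]
force: [0.1, -1.1, 0.1]
opening: 0.996
gripper_force: 0.0
```

{"api": "play_rows", "payload": {
  "targets": [
    [0,0,0,0,0,0,0.085],
    [0,0,0,0,0,0,0.085]
  ]
}}

```text
t: 6.72
tcp_pos: [0.4237, 0.1282, 0.167]
eef_rot: [3.141, -0.0, -1.771]
force: [0.1, 0.2, 0.0]
opening: 0.997
gripper_force: 0.0
```

Run:
```python
from cell import status
s=status.read_state(); print({k:s[k] for k in("tcp_pos","eef_rot","force","tau")})
```

```text
{'tcp_pos': array([0.4237111 , 0.12821654, 0.1670477 ]), 'eef_rot': array([ 3.14119127e+00, -4.78598971e-04, -1.77077475e+00]), 'force': array([0.14912363, 0.17182369, 0.04385776]), 'tau': array([ 9.39719640e-01, -1.50289196e+01,  3.47727084e+01,  6.88012496e+00,
        2.33919010e-02, -1.78838696e-02])}
```

{"api": "play_rows", "payload": {
  "targets": [
    [0.001,0,-0.04,0,0,0,0.085],
    [0,0,-0.04,0,0,0,0.085],
    [0,0,-0.032,0,0,0,0.085],
    [0,0,-0.02,0,0,0,0.085],
    [0,0,0,0,0,0,0.085]
  ]
}}

```text
t: 7.13
tcp_pos: [0.4224, 0.1252, 0.0302]
eef_rot: [3.135, -0.006, -1.774]
force: [-0.5, -0.6, -0.7]
opening: 0.993
gripper_force: 0.0
```

{"api": "play_rows", "payload": {
  "targets": [
    [0,0,0,0,0,0,0.04],
    [0,0,0,0,0,0,0.04],
    [0,0,0,0,0,0,0.04],
    [0,0,0,0,0,0,0.04],
    [0,0,0,0,0,0,0.04]
  ]
}}

```text
t: 7.55
tcp_pos: [0.4265, 0.1289, 0.038]
eef_rot: [-3.138, 0.003, -1.771]
force: [0.1, 0.4, 6.1]
opening: 0.621
gripper_force: 53.1
```

{"api": "play_rows", "payload": {
  "targets": [
    [0,0,0.03,0,0,0,0.04],
    [0,0,0.04,0,0,0,0.04],
    [0,0,0.04,0,0,0,0.04],
    [0,0,0.02,0,0,0,0.04],
    [0,0,0,0,0,0,0.04]
  ]
}}

```text
t: 7.97
tcp_pos: [0.4271, 0.1293, 0.172]
eef_rot: [-3.134, 0.007, -1.771]
force: [-0.2, 0.6, -1.5]
opening: 0.615
gripper_force: 53.0
```

{"api": "play_rows", "payload": {
  "targets": [
    [0,0,0,0,0,0,0.04],
    [0,0,0,0,0,0,0.04],
    [0,0,0,0,0,0,0.04],
    [0,0,0,0,0,0,0.04]
  ]
}}

```text
t: 8.3
tcp_pos: [0.4244, 0.128, 0.164]
eef_rot: [3.14, -0.002, -1.771]
force: [0.8, -0.0, -0.6]
opening: 0.616
gripper_force: 53.0
```

{"api": "play_rows", "payload": {
  "targets": [
    [0.005,-0.035,0,0,0,0,0.04],
    [0.005,-0.035,0,0,0,0,0.04],
    [0.005,-0.035,0,0,0,0,0.04],
    [0.005,-0.035,0,0,0,0,0.04],
    [0.005,-0.035,0,0,0,0,0.04]
  ]
}}

```text
t: 8.72
tcp_pos: [0.4495, -0.0483, 0.1646]
eef_rot: [3.141, -0.0, -1.77]
force: [1.3, 0.2, -0.8]
opening: 0.619
gripper_force: 53.0
```

{"api": "play_rows", "payload": {
  "targets": [
    [0.005,-0.0365,0,0,0,0,0.04],
    [0,0,0,0,0,0,0.04],
    [0,0,-0.03,0,0,0,0.04],
    [0,0,-0.03,0,0,0,0.04],
    [0,0,0,0,0,0,0.04]
  ]
}}

```text
t: 9.13
tcp_pos: [0.4511, -0.0834, 0.0982]
eef_rot: [3.13, -0.002, -1.772]
force: [-1.0, -0.2, -3.6]
opening: 0.615
gripper_force: 53.0
```

{"api": "play_rows", "payload": {
  "targets": [
    [0,0,0,0,0,0,0.04],
    [0,0,0,0,0,0,0.04],
    [0,0,0,0,0,0,0.04]
  ]
}}

```text
t: 9.38
tcp_pos: [0.456, -0.0831, 0.1074]
eef_rot: [-3.139, 0.0, -1.77]
force: [-0.2, -0.2, -0.3]
opening: 0.618
gripper_force: 53.0
```

Run:
```python
from jars import *
look("j1"); q,_=viewer.grab_frame("side"); cv2.imwrite("pics/j1s.png",cv2.resize(q[130:260,200:400],None,fx=3,fy=3))
```

```text
jar 306 [0.5508 0.3309]
jar 300 [0.5448 0.1222]
jar 209 [0.4663 0.2394]
jar 315 [0.4403 0.3471]
tin 352 [0.5821 0.229 ]
rel 193 [0.5292 0.4419]
t 9.4333 tcp [ 0.4559 -0.083   0.1073] rpy [-3.139e+00  1.000e-03 -1.770e+00] F [-0.14 -0.22 -1.32]
```

View pics/j1s.png

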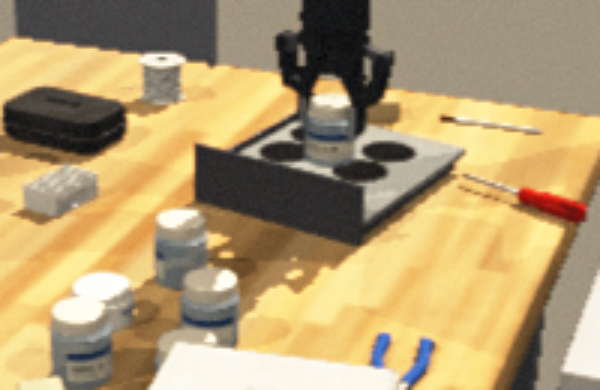

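The side view shows the jar held upright over the front row next to the end plate. I'll lower it and release.

{"api": "play_rows", "payload": {
  "targets": [
    [0,0,-0.015,0,0,0,0.04],
    [0,0,-0.012,0,0,0,0.04],
    [0,0,-0.006,0,0,0,0.04],
    [0,0,-0.004,0,0,0,0.04],
    [0,0,0,0,0,0,0.04]
  ]
}}

```text
t: 9.9
tcp_pos: [0.4549, -0.0833, 0.0685]
eef_rot: [3.142, -0.001, -1.771]
force: [0.0, -0.9, -0.9]
opening: 0.619
gripper_force: 53.1
```

{"api": "play_rows", "payload": {
  "targets": [
    [0,0,0,0,0,0,0.04],
    [0,0,-0.001,0,0,0,0.04],
    [0,0,0,0,0,0,0.07],
    [0,0,0,0,0,0,0.085],
    [0,0,0,0,0,0,0.085]
  ]
}}

```text
t: 10.32
tcp_pos: [0.455, -0.0833, 0.0673]
eef_rot: [-3.142, 0.0, -1.771]
force: [0.2, -0.1, 0.7]
opening: 0.991
gripper_force: 0.0
```

{"api": "play_rows", "payload": {
  "targets": [
    [0,0,0,0,0,0,0.085],
    [0,0,0.02,0,0,0,0.085],
    [0,0,0.04,0,0,0,0.085],
    [0,0,0.04,0,0,0,0.085],
    [0,0,0,0,0,0,0.085]
  ]
}}

```text
t: 10.73
tcp_pos: [0.4581, -0.084, 0.1763]
eef_rot: [-3.129, 0.001, -1.771]
force: [0.4, 0.1, 1.8]
opening: 0.996
gripper_force: 0.0
```

```bash
python3 jars.py
```

```text
jar 302 [0.5511 0.3312]
jar 199 [0.5518 0.1242]
jar 123 [0.4652 0.2451]
jar 314 [0.4402 0.3473]
tin 364 [0.5817 0.2287]
rel 189 [0.5293 0.442 ]
t 10.7833 tcp [ 0.4571 -0.0833  0.1723] rpy [-3.133e+00  2.000e-03 -1.771e+00] F [-0.43 -0.05 -0.95]
```

{"api": "play_rows", "payload": {
  "targets": [
    [0.015,0.034,0,0,0,0,0.085],
    [0.015,0.034,0,0,0,0,0.085],
    [0.015,0.034,0,0,0,0,0.085],
    [0.015,0.034,0,0,0,0,0.085],
    [0.015,0.034,0,0,0,0,0.085]
  ]
}}

```text
t: 11.2
tcp_pos: [0.5302, 0.0885, 0.1666]
eef_rot: [3.141, -0.0, -1.771]
force: [1.6, -0.4, 0.4]
opening: 0.995
gripper_force: 0.0
```

{"api": "play_rows", "payload": {
  "targets": [
    [0.015,0.0355,0,0,0,0,0.085],
    [0,0,0,0,0,0,0.085],
    [0,0,0,0,0,0,0.085],
    [0,0,0,0,0,0,0.085]
  ]
}}

```text
t: 11.53
tcp_pos: [0.5446, 0.1222, 0.1664]
eef_rot: [3.14, -0.001, -1.77]
force: [0.0, -0.8, -0.4]
opening: 0.99
gripper_force: 0.0
```

{"api": "play_rows", "payload": {
  "targets": [
    [0,0,-0.04,0,0,0,0.085],
    [0,0,-0.04,0,0,0,0.085],
    [0,0,-0.03,0,0,0,0.085],
    [0,0,-0.015,0,0,0,0.085],
    [0,0,-0.006,0,0,0,0.085]
  ]
}}

```text
t: 11.95
tcp_pos: [0.5429, 0.1202, 0.0329]
eef_rot: [3.137, -0.003, -1.773]
force: [-0.6, -0.4, 0.0]
opening: 1.001
gripper_force: 0.0
```

{"api": "play_rows", "payload": {
  "targets": [
    [0,0,0,0,0,0,0.04],
    [0,0,0,0,0,0,0.04],
    [0,0,0,0,0,0,0.04],
    [0,0,0,0,0,0,0.04],
    [0,0,0,0,0,0,0.04]
  ]
}}

```text
t: 12.37
tcp_pos: [0.5463, 0.1226, 0.0389]
eef_rot: [-3.138, 0.002, -1.771]
force: [-0.5, -0.4, 6.7]
opening: 0.616
gripper_force: 53.0
```

{"api": "play_rows", "payload": {
  "targets": [
    [0,0,0.03,0,0,0,0.04],
    [0,0,0.04,0,0,0,0.04],
    [0,0,0.04,0,0,0,0.04],
    [0,0,0.02,0,0,0,0.04],
    [0,0,0,0,0,0,0.04]
  ]
}}

```text
t: 12.78
tcp_pos: [0.5473, 0.123, 0.1736]
eef_rot: [-3.133, 0.006, -1.771]
force: [-0.3, -0.1, -0.7]
opening: 0.619
gripper_force: 53.0
```

{"api": "play_rows", "payload": {
  "targets": [
    [0,0,0,0,0,0,0.04],
    [0,0,0,0,0,0,0.04],
    [0,0,0,0,0,0,0.04],
    [0,0,0,0,0,0,0.04]
  ]
}}

```text
t: 13.12
tcp_pos: [0.5443, 0.1221, 0.1647]
eef_rot: [3.139, -0.002, -1.771]
force: [0.8, 0.3, -1.6]
opening: 0.613
gripper_force: 52.9
```

{"api": "play_rows", "payload": {
  "targets": [
    [0,0,0,0,0,0,0.04],
    [0,0,0,0,0,0,0.04]
  ]
}}

```text
t: 13.28
tcp_pos: [0.5447, 0.1221, 0.1655]
eef_rot: [3.141, -0.001, -1.771]
force: [-0.5, 0.6, -0.2]
opening: 0.618
gripper_force: 52.9
```

{"api": "play_rows", "payload": {
  "targets": [
    [0,0,0,0,0,0,0.04]
  ]
}}

```text
t: 13.37
tcp_pos: [0.5448, 0.1222, 0.1659]
eef_rot: [3.141, -0.0, -1.771]
force: [0.4, -0.3, -0.7]
opening: 0.615
gripper_force: 52.9
```

```bash
python3 jars.py
```

```text
jar 313 [0.4672 0.2322]
shelf jar 329 [ 0.455  -0.0827]
t 13.4167 tcp [0.5449 0.1222 0.166 ] rpy [ 3.141 -0.    -1.771] F [-0.12 -0.45 -0.88]
```

{"api": "play_rows", "payload": {
  "targets": [
    [-0.013,-0.034,0,0,0,0,0.04],
    [-0.013,-0.034,0,0,0,0,0.04],
    [-0.013,-0.034,0,0,0,0,0.04],
    [-0.013,-0.034,0,0,0,0,0.04],
    [-0.013,-0.034,0,0,0,0,0.04]
  ]
}}

```text
t: 13.83
tcp_pos: [0.4791, -0.049, 0.1664]
eef_rot: [-3.141, 0.0, -1.77]
force: [0.3, -0.9, 0.1]
opening: 0.619
gripper_force: 52.9
```

{"api": "play_rows", "payload": {
  "targets": [
    [-0.013,-0.034,0,0,0,0,0.04],
    [-0.013,-0.034,0,0,0,0,0.04],
    [-0.0135,-0.036,0,0,0,0,0.04],
    [0,0,0,0,0,0,0.04],
    [0,0,0,0,0,0,0.04]
  ]
}}

```text
t: 14.25
tcp_pos: [0.4398, -0.1534, 0.1665]
eef_rot: [-3.141, 0.0, -1.775]
force: [-0.0, 0.9, -1.2]
opening: 0.616
gripper_force: 52.9
```

{"api": "play_rows", "payload": {
  "targets": [
    [0,0,-0.03,0,0,0,0.04],
    [0,0,-0.03,0,0,0,0.04],
    [0,0,-0.02,0,0,0,0.04],
    [0,0,-0.01,0,0,0,0.04],
    [0,0,-0.004,0,0,0,0.04]
  ]
}}

```text
t: 14.67
tcp_pos: [0.4398, -0.151, 0.0705]
eef_rot: [3.139, -0.001, -1.77]
force: [0.5, -0.2, -0.1]
opening: 0.618
gripper_force: 52.9
```

{"api": "play_rows", "payload": {
  "targets": [
    [0,0,0,0,0,0,0.04],
    [0,0,0,0,0,0,0.04],
    [0,0,-0.004,0,0,0,0.04],
    [0,0,0,0,0,0,0.04]
  ]
}}

```text
t: 15.0
tcp_pos: [0.441, -0.1516, 0.0689]
eef_rot: [-3.14, 0.0, -1.771]
force: [-0.6, 0.2, -1.3]
opening: 0.621
gripper_force: 52.9
```

Now release it and go up. Jar C, at (.4672,.2322), is next.

{"api": "play_rows", "payload": {
  "targets": [
    [0,0,0,0,0,0,0.07],
    [0,0,0,0,0,0,0.085],
    [0,0,0,0,0,0,0.085],
    [0,0,0,0,0,0,0.085],
    [0,0,0.02,0,0,0,0.085]
  ]
}}

```text
t: 15.42
tcp_pos: [0.4382, -0.1513, 0.0847]
eef_rot: [3.135, -0.0, -1.771]
force: [-0.3, 0.8, 0.0]
opening: 0.997
gripper_force: 0.0
```

{"api": "play_rows", "payload": {
  "targets": [
    [0,0,0.04,0,0,0,0.085],
    [0,0,0.038,0,0,0,0.085],
    [0,0,0,0,0,0,0.085],
    [0,0,0,0,0,0,0.085],
    [0,0,0,0,0,0,0.085]
  ]
}}

```text
t: 15.83
tcp_pos: [0.4404, -0.1516, 0.1661]
eef_rot: [-3.142, 0.001, -1.771]
force: [-0.4, -0.8, -0.8]
opening: 0.994
gripper_force: 0.0
```

```bash
python3 jars.py
```

```text
jar 307 [0.551  0.3309]
jar 313 [0.4672 0.2323]
jar 316 [0.4401 0.3473]
tin 359 [0.582  0.2289]
rel 188 [0.5292 0.4418]
t 15.8833 tcp [ 0.44   -0.1516  0.1653] rpy [ 3.14   0.    -1.771] F [-0.6  -0.03 -0.29]
```

{"api": "play_rows", "payload": {
  "targets": [
    [0.0027,0.0384,0,0,0,0,0.085],
    [0.0027,0.0384,0,0,0,0,0.085],
    [0.0027,0.0384,0,0,0,0,0.085],
    [0.0027,0.0384,0,0,0,0,0.085],
    [0.0027,0.0384,0,0,0,0,0.085]
  ]
}}

```text
t: 16.3
tcp_pos: [0.4531, 0.0417, 0.1651]
eef_rot: [3.14, -0.001, -1.771]
force: [1.5, 0.3, -0.2]
opening: 0.997
gripper_force: 0.0
```

{"api": "play_rows", "payload": {
  "targets": [
    [0.0027,0.0384,0,0,0,0,0.085],
    [0.0027,0.0384,0,0,0,0,0.085],
    [0.0027,0.0384,0,0,0,0,0.085],
    [0.0027,0.0384,0,0,0,0,0.085],
    [0.0027,0.0384,0,0,0,0,0.085]
  ]
}}

```text
t: 16.72
tcp_pos: [0.4666, 0.2339, 0.1648]
eef_rot: [3.14, -0.002, -1.77]
force: [1.2, -0.2, -0.1]
opening: 0.995
gripper_force: 0.0
```

{"api": "play_rows", "payload": {
  "targets": [
    [0,0,0,0,0,0,0.085],
    [0,0,0,0,0,0,0.085],
    [0,0,0,0,0,0,0.085]
  ]
}}

```text
t: 16.97
tcp_pos: [0.467, 0.2319, 0.1649]
eef_rot: [3.14, -0.002, -1.77]
force: [0.6, -0.9, -0.9]
opening: 0.997
gripper_force: 0.0
```

{"api": "play_rows", "payload": {
  "targets": [
    [0,0,-0.04,0,0,0,0.085],
    [0,0,-0.04,0,0,0,0.085],
    [0,0,-0.03,0,0,0,0.085],
    [0,0,-0.015,0,0,0,0.085],
    [0,0,-0.006,0,0,0,0.085]
  ]
}}

```text
t: 17.38
tcp_pos: [0.4659, 0.2296, 0.0316]
eef_rot: [3.138, -0.004, -1.773]
force: [0.1, 0.4, -0.9]
opening: 0.996
gripper_force: 0.0
```

{"api": "play_rows", "payload": {
  "targets": [
    [0,0,0,0,0,0,0.04],
    [0,0,0,0,0,0,0.04],
    [0,0,0,0,0,0,0.04],
    [0,0,0,0,0,0,0.04],
    [0,0,0,0,0,0,0.04]
  ]
}}

```text
t: 17.8
tcp_pos: [0.4685, 0.2328, 0.0376]
eef_rot: [-3.139, 0.002, -1.771]
force: [-2.0, -1.0, 6.6]
opening: 0.623
gripper_force: 54.1
```

{"api": "play_rows", "payload": {
  "targets": [
    [0,0,0.03,0,0,0,0.04],
    [0,0,0.04,0,0,0,0.04],
    [0,0,0.04,0,0,0,0.04],
    [0,0,0.02,0,0,0,0.04],
    [0,0,0,0,0,0,0.04]
  ]
}}

```text
t: 18.22
tcp_pos: [0.4693, 0.2335, 0.1714]
eef_rot: [-3.136, 0.007, -1.771]
force: [1.5, 0.5, -4.2]
opening: 0.624
gripper_force: 55.5
```

{"api": "play_rows", "payload": {
  "targets": [
    [0,0,0,0,0,0,0.04],
    [0,0,0,0,0,0,0.04],
    [0,0,0,0,0,0,0.04],
    [0,0,0,0,0,0,0.04]
  ]
}}

```text
t: 18.55
tcp_pos: [0.4667, 0.2317, 0.1631]
eef_rot: [3.139, -0.003, -1.771]
force: [-0.1, -0.5, -4.9]
opening: 0.62
gripper_force: 55.4
```

{"api": "play_rows", "payload": {
  "targets": [
    [0,0,0,0,0,0,0.04],
    [0,0,0,0,0,0,0.04]
  ]
}}

```text
t: 18.72
tcp_pos: [0.4672, 0.2321, 0.1644]
eef_rot: [3.141, -0.001, -1.771]
force: [-0.0, -0.2, -4.7]
opening: 0.622
gripper_force: 55.4
```

```bash
python3 jars.py
```

```text
tin 241 [0.5854 0.2223]
shelf jar 335 [ 0.4548 -0.0827]
shelf jar 335 [ 0.4403 -0.1503]
t 18.7667 tcp [0.4673 0.2321 0.1647] rpy [ 3.141e+00 -1.000e-03 -1.771e+00] F [ 0.    0.16 -4.49]
```

{"api": "play_rows", "payload": {
  "targets": [
    [0.0095,-0.0373,0,0,0,0,0.04],
    [0.0095,-0.0373,0,0,0,0,0.04],
    [0.0095,-0.0373,0,0,0,0,0.04],
    [0.0095,-0.0373,0,0,0,0,0.04],
    [0.0095,-0.0373,0,0,0,0,0.04]
  ]
}}

```text
t: 19.18
tcp_pos: [0.515, 0.0441, 0.1654]
eef_rot: [-3.141, 0.0, -1.77]
force: [1.3, 0.1, -4.7]
opening: 0.618
gripper_force: 55.4
```

{"api": "play_rows", "payload": {
  "targets": [
    [0.0095,-0.0373,0,0,0,0,0.04],
    [0.0095,-0.0373,0,0,0,0,0.04],
    [0.0095,-0.0373,0,0,0,0,0.04],
    [0.0095,-0.0375,0,0,0,0,0.04],
    [0,0,0,0,0,0,0.04]
  ]
}}

```text
t: 19.6
tcp_pos: [0.5531, -0.1096, 0.1648]
eef_rot: [3.141, -0.003, -1.777]
force: [-1.9, 2.1, -5.6]
opening: 0.621
gripper_force: 55.6
```

{"api": "play_rows", "payload": {
  "targets": [
    [0,0,0,0,0,0,0.04],
    [0,0,-0.03,0,0,0,0.04],
    [0,0,-0.03,0,0,0,0.04],
    [0,0,-0.02,0,0,0,0.04],
    [0,0,-0.01,0,0,0,0.04]
  ]
}}

```text
t: 20.02
tcp_pos: [0.551, -0.1025, 0.0714]
eef_rot: [3.136, -0.0, -1.77]
force: [-0.3, -0.3, -5.5]
opening: 0.621
gripper_force: 55.5
```

{"api": "play_rows", "payload": {
  "targets": [
    [0,0,-0.003,0,0,0,0.04],
    [0,0,0,0,0,0,0.04],
    [0,0,-0.003,0,0,0,0.04],
    [0,0,0,0,0,0,0.04],
    [0,0,0,0,0,0,0.04]
  ]
}}

```text
t: 20.43
tcp_pos: [0.5536, -0.1035, 0.0705]
eef_rot: [-3.14, 0.0, -1.771]
force: [0.3, 0.5, -4.1]
opening: 0.623
gripper_force: 55.5
```

{"api": "play_rows", "payload": {
  "targets": [
    [0,0,-0.002,0,0,0,0.04],
    [0,0,-0.0015,0,0,0,0.04],
    [0,0,0,0,0,0,0.04],
    [0,0,0,0,0,0,0.06],
    [0,0,0,0,0,0,0.085]
  ]
}}

```text
t: 20.85
tcp_pos: [0.5536, -0.1037, 0.0666]
eef_rot: [-3.14, 0.0, -1.771]
force: [-1.2, 0.2, 0.4]
opening: 0.825
gripper_force: 0.0
```

{"api": "play_rows", "payload": {
  "targets": [
    [0,0,0,0,0,0,0.085],
    [0,0,0,0,0,0,0.085],
    [0,0,0.03,0,0,0,0.085],
    [0,0,0.04,0,0,0,0.085],
    [0,0,0.03,0,0,0,0.085]
  ]
}}

```text
t: 21.27
tcp_pos: [0.5531, -0.1041, 0.1683]
eef_rot: [-3.14, -0.001, -1.771]
force: [1.4, -0.1, 1.3]
opening: 0.994
gripper_force: 0.0
```

{"api": "play_rows", "payload": {
  "targets": [
    [0,0,0,0,0,0,0.085],
    [0,0,0,0,0,0,0.085],
    [0,0,0,0,0,0,0.085]
  ]
}}

```text
t: 21.52
tcp_pos: [0.5528, -0.1035, 0.1654]
eef_rot: [3.141, 0.0, -1.771]
force: [0.3, -0.6, -0.0]
opening: 0.993
gripper_force: 0.0
```

```bash
python3 jars.py
```

```text
jar 309 [0.5509 0.331 ]
jar 315 [0.4404 0.347 ]
tin 356 [0.582  0.2288]
rel 187 [0.5293 0.4422]
shelf jar 167 [ 0.5544 -0.0934]
shelf jar 331 [ 0.4548 -0.0829]
shelf jar 336 [ 0.4403 -0.1503]
t 21.5667 tcp [ 0.5525 -0.1035  0.1646] rpy [ 3.14  -0.    -1.771] F [0.39 0.55 0.38]
```

{"api": "play_rows", "payload": {
  "targets": [
    [-0.0093,0.0375,0,0,0,0,0.085],
    [-0.0093,0.0375,0,0,0,0,0.085],
    [-0.0093,0.0375,0,0,0,0,0.085],
    [-0.0093,0.0375,0,0,0,0,0.085],
    [-0.0093,0.0375,0,0,0,0,0.085]
  ]
}}

```text
t: 21.98
tcp_pos: [0.5052, 0.0851, 0.1644]
eef_rot: [3.14, -0.001, -1.771]
force: [1.5, -0.4, 0.9]
opening: 0.994
gripper_force: 0.0
```

{"api": "play_rows", "payload": {
  "targets": [
    [-0.0093,0.0375,0,0,0,0,0.085],
    [-0.0093,0.0375,0,0,0,0,0.085],
    [-0.0093,0.0375,0,0,0,0,0.085],
    [-0.0093,0.0375,0,0,0,0,0.085],
    [-0.0093,0.0375,0,0,0,0,0.085]
  ]
}}

```text
t: 22.4
tcp_pos: [0.4587, 0.2728, 0.1645]
eef_rot: [3.141, -0.002, -1.771]
force: [2.1, -0.2, 0.2]
opening: 0.992
gripper_force: 0.0
```

{"api": "play_rows", "payload": {
  "targets": [
    [-0.0093,0.0375,0,0,0,0,0.085],
    [-0.0098,0.038,0,0,0,0,0.085],
    [0,0,0,0,0,0,0.085],
    [0,0,0,0,0,0,0.085],
    [0,0,0,0,0,0,0.085]
  ]
}}

```text
t: 22.82
tcp_pos: [0.4405, 0.3465, 0.1645]
eef_rot: [3.141, -0.002, -1.77]
force: [-0.4, 0.1, 0.8]
opening: 1.001
gripper_force: 0.0
```

```bash
python3 jars.py
```

```text
jar 306 [0.551  0.3309]
jar 300 [0.4398 0.3463]
tin 360 [0.5818 0.2288]
shelf jar 322 [ 0.5532 -0.1036]
shelf jar 337 [ 0.4549 -0.0826]
shelf jar 339 [ 0.44   -0.1501]
t 22.8667 tcp [0.4408 0.3461 0.1649] rpy [ 3.141e+00 -2.000e-03 -1.771e+00] F [-0.06 -1.23  0.81]
```

{"api": "play_rows", "payload": {
  "targets": [
    [0,0,-0.04,0,0,0,0.085],
    [0,0,-0.04,0,0,0,0.085],
    [0,0,-0.03,0,0,0,0.085],
    [0,0,-0.015,0,0,0,0.085],
    [0,0,-0.005,0,0,0,0.085]
  ]
}}

```text
t: 23.28
tcp_pos: [0.4399, 0.3438, 0.0319]
eef_rot: [3.139, -0.005, -1.773]
force: [-0.4, -0.5, -0.3]
opening: 0.998
gripper_force: 0.0
```

{"api": "play_rows", "payload": {
  "targets": [
    [0,0,0,0,0,0,0.04],
    [0,0,0,0,0,0,0.04],
    [0,0,0,0,0,0,0.04],
    [0,0,0,0,0,0,0.04],
    [0,0,0,0,0,0,0.04]
  ]
}}

```text
t: 23.7
tcp_pos: [0.4419, 0.3478, 0.0384]
eef_rot: [-3.139, 0.003, -1.771]
force: [-1.0, 0.0, 6.3]
opening: 0.618
gripper_force: 52.9
```

{"api": "play_rows", "payload": {
  "targets": [
    [0,0,0.03,0,0,0,0.04],
    [0,0,0.04,0,0,0,0.04],
    [0,0,0.04,0,0,0,0.04],
    [0,0,0.02,0,0,0,0.04],
    [0,0,0,0,0,0,0.04]
  ]
}}

```text
t: 24.12
tcp_pos: [0.4427, 0.3485, 0.1733]
eef_rot: [-3.136, 0.009, -1.771]
force: [0.3, -0.2, -0.4]
opening: 0.62
gripper_force: 52.9
```

{"api": "play_rows", "payload": {
  "targets": [
    [0,0,0,0,0,0,0.04],
    [0,0,0,0,0,0,0.04],
    [0,0,0,0,0,0,0.04],
    [0,0,0,0,0,0,0.04]
  ]
}}

```text
t: 24.45
tcp_pos: [0.4404, 0.3464, 0.1643]
eef_rot: [3.14, -0.002, -1.771]
force: [0.7, -0.3, -0.3]
opening: 0.615
gripper_force: 52.8
```

{"api": "play_rows", "payload": {
  "targets": [
    [0,0,0,0,0,0,0.04],
    [0,0,0,0,0,0,0.04]
  ]
}}

```text
t: 24.62
tcp_pos: [0.4407, 0.3467, 0.1651]
eef_rot: [3.141, -0.001, -1.771]
force: [0.6, 0.8, -1.1]
opening: 0.618
gripper_force: 52.8
```

```bash
python3 jars.py
```

```text
jar 307 [0.5509 0.331 ]
tin 354 [0.5818 0.229 ]
shelf jar 324 [ 0.5531 -0.1034]
shelf jar 333 [ 0.4549 -0.0828]
shelf jar 338 [ 0.4402 -0.1503]
t 24.6667 tcp [0.4407 0.3467 0.1653] rpy [ 3.141e+00 -1.000e-03 -1.771e+00] F [-0.39 -0.38 -1.05]
```

{"api": "play_rows", "payload": {
  "targets": [
    [-0.001,-0.0378,0,0,0,0,0.04],
    [-0.001,-0.0378,0,0,0,0,0.04],
    [-0.001,-0.0378,0,0,0,0,0.04],
    [-0.001,-0.0378,0,0,0,0,0.04],
    [-0.001,-0.0378,0,0,0,0,0.04]
  ]
}}

```text
t: 25.08
tcp_pos: [0.4354, 0.1563, 0.1657]
eef_rot: [-3.141, 0.0, -1.77]
force: [1.5, 0.1, -0.1]
opening: 0.621
gripper_force: 52.8
```

{"api": "play_rows", "payload": {
  "targets": [
    [-0.001,-0.0378,0,0,0,0,0.04],
    [-0.001,-0.0378,0,0,0,0,0.04],
    [-0.001,-0.0378,0,0,0,0,0.04],
    [-0.001,-0.0378,0,0,0,0,0.04],
    [-0.001,-0.0378,0,0,0,0,0.04]
  ]
}}

```text
t: 25.5
tcp_pos: [0.4303, -0.0328, 0.1661]
eef_rot: [-3.141, 0.001, -1.77]
force: [0.9, -0.7, -0.2]
opening: 0.619
gripper_force: 52.8
```

{"api": "play_rows", "payload": {
  "targets": [
    [-0.001,-0.0378,0,0,0,0,0.04],
    [-0.001,-0.0378,0,0,0,0,0.04],
    [-0.001,-0.0378,0,0,0,0,0.04],
    [-0.001,-0.0378,0,0,0,0,0.04],
    [-0.001,-0.0378,0,0,0,0,0.04]
  ]
}}

```text
t: 25.92
tcp_pos: [0.4253, -0.2221, 0.166]
eef_rot: [-3.141, 0.0, -1.771]
force: [1.5, 0.7, -0.2]
opening: 0.619
gripper_force: 52.8
```

{"api": "play_rows", "payload": {
  "targets": [
    [0,0,0,0,0,0,0.04],
    [0,0,0,0,0,0,0.04],
    [0,0,-0.03,0,0,0,0.04],
    [0,0,-0.03,0,0,0,0.04],
    [0,0,0,0,0,0,0.04]
  ]
}}

```text
t: 26.33
tcp_pos: [0.423, -0.2181, 0.0996]
eef_rot: [3.132, 0.002, -1.77]
force: [-1.4, 0.3, -2.7]
opening: 0.62
gripper_force: 52.9
```

{"api": "play_rows", "payload": {
  "targets": [
    [0,0,-0.02,0,0,0,0.04],
    [0,0,-0.01,0,0,0,0.04],
    [0,0,-0.003,0,0,0,0.04],
    [0,0,0,0,0,0,0.04],
    [0,0,0,0,0,0,0.04]
  ]
}}

```text
t: 26.75
tcp_pos: [0.4264, -0.2201, 0.074]
eef_rot: [-3.14, -0.0, -1.77]
force: [0.9, -0.9, -0.1]
opening: 0.619
gripper_force: 52.9
```

{"api": "play_rows", "payload": {
  "targets": [
    [0,0,-0.003,0,0,0,0.04],
    [0,0,-0.002,0,0,0,0.04],
    [0,0,0,0,0,0,0.04],
    [0,0,0,0,0,0,0.06],
    [0,0,0,0,0,0,0.085]
  ]
}}

```text
t: 27.17
tcp_pos: [0.4258, -0.2202, 0.068]
eef_rot: [-3.142, -0.0, -1.771]
force: [0.0, -0.3, 0.1]
opening: 0.826
gripper_force: 0.0
```

{"api": "play_rows", "payload": {
  "targets": [
    [0,0,0,0,0,0,0.085],
    [0,0,0,0,0,0,0.085],
    [0,0,0.03,0,0,0,0.085],
    [0,0,0.04,0,0,0,0.085],
    [0,0,0.03,0,0,0,0.085]
  ]
}}

```text
t: 27.58
tcp_pos: [0.4257, -0.2205, 0.1702]
eef_rot: [-3.141, -0.001, -1.771]
force: [2.2, -1.6, 1.4]
opening: 0.992
gripper_force: 0.0
```

{"api": "play_rows", "payload": {
  "targets": [
    [0,0,0,0,0,0,0.085],
    [0,0,0,0,0,0,0.085],
    [0,0,0,0,0,0,0.085]
  ]
}}

```text
t: 27.83
tcp_pos: [0.4256, -0.2199, 0.1672]
eef_rot: [3.141, 0.001, -1.771]
force: [0.7, -0.1, -0.8]
opening: 0.993
gripper_force: 0.0
```

```bash
python3 jars.py
```

```text
jar 307 [0.5509 0.3311]
tin 364 [0.5818 0.2286]
rel 190 [0.5289 0.4421]
shelf jar 174 [ 0.4163 -0.2169]
t 27.8833 tcp [ 0.4253 -0.2199  0.1665] rpy [ 3.14   0.    -1.771] F [-0.08  0.06 -0.3 ]
```

{"api": "play_rows", "payload": {
  "targets": [
    [0.0084,0.0367,0,0,0,0,0.085],
    [0.0084,0.0367,0,0,0,0,0.085],
    [0.0084,0.0367,0,0,0,0,0.085],
    [0.0084,0.0367,0,0,0,0,0.085],
    [0.0084,0.0367,0,0,0,0,0.085]
  ]
}}

```text
t: 28.3
tcp_pos: [0.4672, -0.0351, 0.1664]
eef_rot: [3.14, -0.001, -1.771]
force: [1.1, -1.1, 0.0]
opening: 0.99
gripper_force: 0.0
```

{"api": "play_rows", "payload": {
  "targets": [
    [0.0084,0.0367,0,0,0,0,0.085],
    [0.0084,0.0367,0,0,0,0,0.085],
    [0.0084,0.0367,0,0,0,0,0.085],
    [0.0084,0.0367,0,0,0,0,0.085],
    [0.0084,0.0367,0,0,0,0,0.085]
  ]
}}

```text
t: 28.72
tcp_pos: [0.5093, 0.1486, 0.1663]
eef_rot: [3.14, -0.002, -1.77]
force: [0.8, -0.2, -0.6]
opening: 0.999
gripper_force: 0.0
```

{"api": "play_rows", "payload": {
  "targets": [
    [0.0084,0.0367,0,0,0,0,0.085],
    [0.0084,0.0367,0,0,0,0,0.085],
    [0.0084,0.0367,0,0,0,0,0.085],
    [0.0084,0.0367,0,0,0,0,0.085],
    [0.008,0.0372,0,0,0,0,0.085]
  ]
}}

```text
t: 29.13
tcp_pos: [0.551, 0.3323, 0.1658]
eef_rot: [3.14, -0.002, -1.771]
force: [1.4, -1.3, 0.3]
opening: 0.997
gripper_force: 0.0
```

{"api": "play_rows", "payload": {
  "targets": [
    [0,0,0,0,0,0,0.085],
    [0,0,0,0,0,0,0.085],
    [0,0,0,0,0,0,0.085]
  ]
}}

```text
t: 29.38
tcp_pos: [0.551, 0.3304, 0.1661]
eef_rot: [3.14, -0.003, -1.771]
force: [0.9, -0.8, 0.1]
opening: 0.991
gripper_force: 0.0
```

```bash
python3 jars.py
```

```text
jar 304 [0.551  0.3312]
tin 361 [0.5818 0.229 ]
rel 188 [0.5287 0.4419]
shelf jar 322 [ 0.5532 -0.1034]
shelf jar 329 [ 0.455  -0.0828]
shelf jar 339 [ 0.4402 -0.1501]
shelf jar 348 [ 0.4263 -0.2178]
t 29.4333 tcp [0.5512 0.33   0.1669] rpy [ 3.141e+00 -1.000e-03 -1.771e+00] F [-0.22 -0.45 -0.03]
```

{"api": "play_rows", "payload": {
  "targets": [
    [0,0,-0.04,0,0,0,0.085],
    [0,0,-0.04,0,0,0,0.085],
    [0,0,-0.03,0,0,0,0.085],
    [0,0,-0.015,0,0,0,0.085],
    [0,0,-0.006,0,0,0,0.085]
  ]
}}

```text
t: 29.85
tcp_pos: [0.55, 0.3283, 0.0333]
eef_rot: [3.138, -0.004, -1.772]
force: [-0.1, 0.4, -0.6]
opening: 0.995
gripper_force: 0.0
```

{"api": "play_rows", "payload": {
  "targets": [
    [0,0,0,0,0,0,0.04],
    [0,0,0,0,0,0,0.04],
    [0,0,0,0,0,0,0.04],
    [0,0,0,0,0,0,0.04],
    [0,0,0,0,0,0,0.04]
  ]
}}

```text
t: 30.27
tcp_pos: [0.5526, 0.3316, 0.0398]
eef_rot: [-3.139, 0.003, -1.771]
force: [-2.7, -0.0, 6.5]
opening: 0.62
gripper_force: 54.0
```

{"api": "play_rows", "payload": {
  "targets": [
    [0,0,0.03,0,0,0,0.04],
    [0,0,0.04,0,0,0,0.04],
    [0,0,0.04,0,0,0,0.04],
    [0,0,0.02,0,0,0,0.04],
    [0,0,0,0,0,0,0.04]
  ]
}}

```text
t: 30.68
tcp_pos: [0.5534, 0.3321, 0.1742]
eef_rot: [-3.135, 0.008, -1.771]
force: [0.9, -0.5, -2.3]
opening: 0.614
gripper_force: 55.0
```

{"api": "play_rows", "payload": {
  "targets": [
    [0,0,0,0,0,0,0.04],
    [0,0,0,0,0,0,0.04],
    [0,0,0,0,0,0,0.04],
    [0,0,0,0,0,0,0.04]
  ]
}}

```text
t: 31.02
tcp_pos: [0.5507, 0.3304, 0.1644]
eef_rot: [3.139, -0.003, -1.771]
force: [1.0, -0.1, -4.4]
opening: 0.617
gripper_force: 54.9
```

{"api": "play_rows", "payload": {
  "targets": [
    [0,0,0,0,0,0,0.04],
    [0,0,0,0,0,0,0.04]
  ]
}}

```text
t: 31.18
tcp_pos: [0.5512, 0.3307, 0.1658]
eef_rot: [3.141, -0.001, -1.771]
force: [-0.2, -0.7, -4.3]
opening: 0.619
gripper_force: 54.9
```

```bash
python3 jars.py
```

```text
tin 354 [0.582  0.2289]
rel 191 [0.5288 0.4422]
shelf jar 324 [ 0.5532 -0.1035]
shelf jar 331 [ 0.455  -0.0829]
shelf jar 335 [ 0.4403 -0.1504]
shelf jar 345 [ 0.4264 -0.218 ]
t 31.2333 tcp [0.5513 0.3307 0.1661] rpy [ 3.141e+00 -1.000e-03 -1.771e+00] F [-0.5  -0.58 -3.88]
```

{"api": "play_rows", "payload": {
  "targets": [
    [-0.001,-0.036,0,0,0,0,0.04],
    [-0.001,-0.036,0,0,0,0,0.04],
    [-0.001,-0.036,0,0,0,0,0.04],
    [-0.001,-0.036,0,0,0,0,0.04],
    [-0.001,-0.036,0,0,0,0,0.04]
  ]
}}

```text
t: 31.65
tcp_pos: [0.5461, 0.1493, 0.1668]
eef_rot: [-3.141, 0.0, -1.77]
force: [1.3, -0.9, -4.6]
opening: 0.619
gripper_force: 54.9
```

{"api": "play_rows", "payload": {
  "targets": [
    [-0.001,-0.036,0,0,0,0,0.04],
    [-0.001,-0.036,0,0,0,0,0.04],
    [-0.001,-0.036,0,0,0,0,0.04],
    [-0.001,-0.036,0,0,0,0,0.04],
    [-0.001,-0.036,0,0,0,0,0.04]
  ]
}}

```text
t: 32.07
tcp_pos: [0.541, -0.0308, 0.1671]
eef_rot: [-3.141, 0.0, -1.771]
force: [0.6, -0.3, -4.0]
opening: 0.618
gripper_force: 54.9
```

{"api": "play_rows", "payload": {
  "targets": [
    [-0.001,-0.036,0,0,0,0,0.04],
    [-0.001,-0.036,0,0,0,0,0.04],
    [-0.001,-0.036,0,0,0,0,0.04],
    [0,-0.036,0,0,0,0,0.04],
    [0,0,0,0,0,0,0.04]
  ]
}}

```text
t: 32.48
tcp_pos: [0.5375, -0.1785, 0.1668]
eef_rot: [3.141, -0.002, -1.776]
force: [-0.4, 2.2, -3.6]
opening: 0.612
gripper_force: 54.9
```

{"api": "play_rows", "payload": {
  "targets": [
    [0,0,0,0,0,0,0.04],
    [0,0,0,0,0,0,0.04],
    [0,0,-0.03,0,0,0,0.04],
    [0,0,-0.03,0,0,0,0.04],
    [0,0,0,0,0,0,0.04]
  ]
}}

```text
t: 32.9
tcp_pos: [0.5351, -0.1709, 0.0998]
eef_rot: [3.131, 0.001, -1.77]
force: [-2.4, 0.7, -7.0]
opening: 0.62
gripper_force: 55.1
```

{"api": "play_rows", "payload": {
  "targets": [
    [0,0,-0.02,0,0,0,0.04],
    [0,0,-0.01,0,0,0,0.04],
    [0,0,-0.003,0,0,0,0.04],
    [0,0,0,0,0,0,0.04],
    [0,0,0,0,0,0,0.04]
  ]
}}

```text
t: 33.32
tcp_pos: [0.539, -0.1731, 0.0751]
eef_rot: [-3.14, -0.0, -1.77]
force: [-0.1, -0.1, -3.7]
opening: 0.614
gripper_force: 55.1
```

{"api": "play_rows", "payload": {
  "targets": [
    [0,0,-0.003,0,0,0,0.04],
    [0,0,-0.002,0,0,0,0.04],
    [0,0,0,0,0,0,0.04],
    [0,0,0,0,0,0,0.06],
    [0,0,0,0,0,0,0.085]
  ]
}}

```text
t: 33.73
tcp_pos: [0.539, -0.1734, 0.0698]
eef_rot: [-3.14, -0.0, -1.771]
force: [0.2, -0.1, -0.4]
opening: 0.821
gripper_force: 0.0
```

{"api": "play_rows", "payload": {
  "targets": [
    [0,0,0,0,0,0,0.085],
    [0,0,0,0,0,0,0.085],
    [0,0,0.03,0,0,0,0.085],
    [0,0,0.04,0,0,0,0.085],
    [0,0,0.04,0,0,0,0.085]
  ]
}}

```text
t: 34.15
tcp_pos: [0.5376, -0.1733, 0.1794]
eef_rot: [3.139, -0.001, -1.771]
force: [1.4, 0.9, 0.6]
opening: 0.996
gripper_force: 0.0
```

{"api": "play_rows", "payload": {
  "targets": [
    [-0.005,0.037,0,0,0,0,0.085],
    [-0.005,0.037,0,0,0,0,0.085],
    [-0.005,0.037,0,0,0,0,0.085],
    [-0.005,0.037,0,0,0,0,0.085],
    [-0.005,0.037,0,0,0,0,0.085]
  ]
}}

```text
t: 34.57
tcp_pos: [0.513, 0.0133, 0.1792]
eef_rot: [-3.141, 0.0, -1.771]
force: [0.3, 0.8, -0.1]
opening: 0.998
gripper_force: 0.0
```

{"api": "play_rows", "payload": {
  "targets": [
    [-0.005,0.037,0,0,0,0,0.085],
    [-0.005,0.037,0,0,0,0,0.085],
    [-0.005,0.037,0,0,0,0,0.085],
    [-0.005,0.037,0,0,0,0,0.085],
    [-0.005,0.037,0,0,0,0,0.085]
  ]
}}

```text
t: 34.98
tcp_pos: [0.4879, 0.1987, 0.1793]
eef_rot: [-3.141, 0.001, -1.771]
force: [0.7, -0.4, 0.4]
opening: 0.994
gripper_force: 0.0
```

{"api": "play_rows", "payload": {
  "targets": [
    [0,0,0,0,0,0,0.085],
    [0,0,0,0,0,0,0.085],
    [0,0,0,0,0,0,0.085]
  ]
}}

```text
t: 35.23
tcp_pos: [0.4884, 0.1969, 0.1789]
eef_rot: [-3.142, -0.0, -1.77]
force: [-0.4, -0.2, 0.1]
opening: 0.993
gripper_force: 0.0
```

Run:
```python
from jars import *
p,d,Z=look("end")
X=np.mgrid[:420,:560][1]
b,_=blobs((Z>.018)&(Z<.036)&(X>445)&(X<520),100,1500)
for c,s in b: print("blk",s,cast("top",c,.028))
print(Z[200:220:4,478:490:4].round(3))
```

```text
shelf jar 326 [ 0.553  -0.1035]
shelf jar 332 [ 0.5385 -0.1716]
shelf jar 333 [ 0.455  -0.0828]
shelf jar 339 [ 0.4401 -0.1503]
shelf jar 347 [ 0.4264 -0.2178]
t 35.2833 tcp [0.4885 0.1963 0.1789] rpy [-3.141 -0.    -1.771] F [ 0.3  -0.82  0.75]
blk [461 184  37  44 719] [[ 0.51813223 -0.3898051   0.028     ]]
[[ 0.028  0.029 -0.   ]
 [ 0.027  0.029  0.03 ]
 [ 0.027  0.027  0.029]
 [ 0.028  0.029  0.029]
 [ 0.026  0.034  0.026]]
```

View pics/end.png

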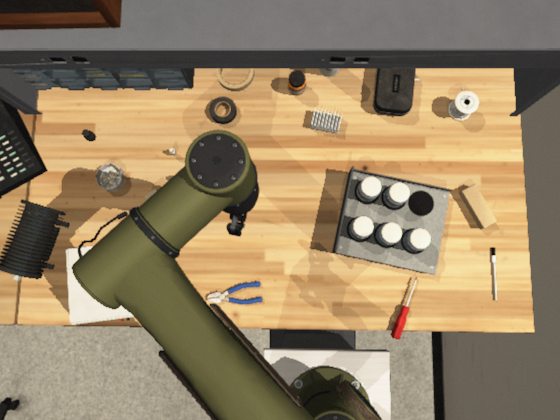

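The picture shows two full jars in the back row at (370,188) and (398,195) and three empties in the front row at (361,227), (389,234) and (416,239). The block lies flat on the bench at (478,203).

```bash
python3 -c "
from cell import workorder
print(workorder.hand_in())"
```

```text
the job is handed in; nothing more can be done
None
```

Job handed in at about 35 s: five jars were present, with the two full ones on back pads 1–2 and the three empties on front pads 1–3, all measured within about 3 mm of centre; the block is flat on the bench, the relay and tin were not moved, and no verdict came back.

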